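# Clear the carton off the camera mount and seat the mirror

### The job

Someone left a carton on the camera's sloping mirror mount: lay it in the blue bin. Then take the mirror from its rest and, without dropping it or pressing hard, set it glass up and lengthwise on the mount's three brass pads, centred, its lower edge against both stop pins, so that it bears on all three pads and cannot rock. Leave everything else on the bench where it is.

Things in the scene. Friction and masses are not known exactly. Their poses are not given: they have to be found in the camera images.
- mount: The mirror mount, a fixed fixture whose sloping seat faces roughly towards the robot and rises away from it at 25 degrees. Origin: middle of the seat, level with the tops of its three brass pads, 95 mm above the table. x points up the slope, z straight out of the seat, y across it. Under the pads, 8 mm down, runs a steel strip 34 mm wide (52 mm wide under the low pads and at the stop pins).
- stops (a point): Point midway between the two upright white, slippery plastic stop pins at the low end of the seat, at pad-top level: (-69, 0, 0) mm in the mount's axes. Each pin is 8 mm across, 21 mm to either side, and rises 8 mm above the pad tops.
- camera (a point): Front of the lens of the grey camera on a post behind the seat, fixed to the mount, 119 mm horizontally behind its origin, 195 mm above the table; the camera is 40 mm wide and reaches 215 mm above the table.
- pad_left: Low brass pad at (-22, 20) mm in the mount's axes, 12 mm across; origin at its foot, 8 mm below its top.
- pad_right: Low brass pad at (-22, -20) mm in the mount's axes, 12 mm across; origin at its foot, 8 mm below its top.
- pad_top: The single high brass pad at (26, 0) mm in the mount's axes, 12 mm across; origin at its foot, 8 mm below its top.
- carton_mid (a point): Centre of the closed white carton left lying on the mount's pads, 110 (x) x 64 (y) x 40 (z) mm, 0.1 to 0.2 kg; axes along its edges, z out of its upper face. It lies at any angle across the sloping seat.
- mirror_mid (a point): Centre of the mirror, a flat plate in an aluminium frame 130 (x) x 60 (y) x 16 (z) mm, about 0.3 kg, glass face up; axes along its edges, z out of the glass. It starts lying on the rest. Either end may go down the slope. Seated, it is at (0, 0, 8) mm in the mount's axes, its lower short edge against both stop pins.
- rest: The mirror's fixed rest: a grey base plate 120 x 90 x 10 mm with a black rubber block 90 (x) x 34 (y) mm on it, top 40 mm above the table; the mirror overhangs the block by 13 mm on both long sides. Origin: centre of its underside, on the table.
- bin: The low blue open bin, fixed, 210 (x) x 180 (y) x 55 (z) mm outside, walls and floor 4 mm, empty. Origin: centre of its underside, on the table.
- roll: Bystander, to be left alone: a white label roll lying flat, 100 mm across, 50 mm high, 40 mm core hole. Origin: centre of its underside.
- glue: Bystander, to be left alone: a small white bottle, 40 mm across, 100 mm high. Origin: centre of its underside.
- spray: Bystander, to be left alone: a white bottle with a blue label, 60 mm across, 130 mm high. Origin: centre of its underside.
- reel: Bystander, to be left alone: a clear plastic ring lying flat, 80 mm across, 25 mm high. Origin: centre of its underside.
- booklets: Bystander, to be left alone: a stack of paper booklets 140 x 100 mm, 48 mm high. Origin: centre of its underside.
- tallbox: Bystander, to be left alone: a brown box standing upright, 70 x 90 mm, 160 mm high. Origin: centre of its underside.
Things that resemble listed ones, but are neither listed nor needed, are in the scene too. Of the things that look like the part that bears mirror_mid, the smaller one is meant.

How it is judged:
On the way, in this order (a step that is already met when the one before it is completed fails the run):
1. the carton lies in the blue bin, let go and at rest (x of carton_mid in the frame of bin between -0.095 and 0.095 m and y of carton_mid in the frame of bin between -0.08 and 0.08 m and z of carton_mid in the frame of bin between 0 and 0.042 m and contact force between the fingers and carton below 0.1 N and linear speed of carton below 0.02 m/s), for 0.2 s.
2. the mirror is brought down onto the pads in the gripper (within 6 mm of them, parallel to the seat within 6 degrees), not dropped (contact force between the fingers and mirror above 0.5 N and x of mirror_mid in the frame of mount between -0.012 and 0.012 m and y of mirror_mid in the frame of mount between -0.012 and 0.012 m and z of mirror_mid in the frame of mount between 0.004 and 0.014 m and angle between the x axis of mirror and the x axis of mount, either way round below 0.1 rad and angle between the z axis of mirror and the z axis of mount, either way round below 0.1 rad), for 0.1 s.
At the end, for the whole second after the job is handed in: Mirror released, glass up, bearing on all three pads (over 0.1 N each), within 3 mm of home along the slope, 6 mm across, square to the seat within 0.05 rad; carton released on the bin floor (centre inside the walls, at most 42 mm above its underside); both at rest (all of step 1 and x of mirror_mid in the frame of mount between -0.003 and 0.003 m and y of mirror_mid in the frame of mount between -0.006 and 0.006 m and z of mirror_mid in the frame of mount between 0.005 and 0.01 m and angle between the x axis of mirror and the x axis of mount, either way round below 0.05 rad and angle between the z axis of mirror and the z axis of mount, either way round below 0.05 rad and contact force between mirror and pad_left above 0.1 N and contact force between mirror and pad_right above 0.1 N and contact force between mirror and pad_top above 0.1 N and angle between mirror_mid's own z axis and vertical below 1.2 rad and contact force between the fingers and mirror below 0.1 N and linear speed of mirror below 0.01 m/s); the robot touches nothing.
It fails at once if a bystander is shifted by more than 25 mm or knocked over (distance of any of roll, glue, spray, reel, booklets, tallbox from where it was at the start of the episode above 0.025 m or angle between any of roll, glue, spray, reel, booklets, tallbox's own z axis and vertical above 0.5 rad).
It fails at once if the mirror is pressed against the mount with more than 60 N (contact force between mirror and mount above 60 N).
It also fails if it takes over 72 s, if anything falls off the work surface, if the arm or the gripper's body presses on something with over 40 N, if the wrist force passes 120 N, or if a joint passes its speed limit or range.

### The arm

A 6-joint arm with a two-finger parallel gripper is mounted at the origin on the work surface. World frame = base frame: x ahead of the robot, y to its left, z up, the work surface at z = 0. Lengths are in m, angles in rad, forces in N, time in s.
With the tool pointing down it reaches from about 0.35 to 0.975 m from the base axis. Payload 4.9 kg.
Tool frame: the origin (TCP) lies at the very end of the fingers, on their centre line; the grasp point (between the pads) lies 19 mm behind it; z points along the fingers, y is the line along which they close (so a half turn about z gives the same grasp; the last joint's range is limited). The gripper opens to 85 mm and grips with 20 to 120 N. Pads are 22 mm wide; open, the fingers measure 114 mm over their backs; the gripper's body (76 mm by 85 mm) begins 54 mm behind the grasp point. The pads swing forward as they close: fully open they stand 13 mm farther back than shut.
Start: joints at [-1.262, 0.053, 1.613, -0, 1.476, -0.119], TCP at [0.259, -0.569, 0.231] pointing down, gripper open.
Joint ranges: [-3.01, 3.01], [-1.01, 2.22], [0.06, 2.58], [-1.02, 4.17], [0.09, 2.62], [-3.14, 3.14]. Speed limits (rad/s): [2.57, 2.57, 3.14, 3.14, 3.14, 3.14].

### API

Orientations are given as a unit quaternion [w, x, y, z].
In Python, from plant import manip, vision, order gives the robot as it stands.
- The arm moves only by the tool play_rows, never from a script. Its argument "steps" is a list that holds one entry, the list of rows, each a list of 6 numbers: the shift along the tool's x, y, z in mm, then the turn, a rotation vector about the tool's x, y, z in degrees. A call has 1 to 12 rows; each row is the pose to reach, as a shift and turn from the pose commanded when the call began, along the tool's axes at that moment; what a row does not reach only later rows make up. A row lasts 1/12 s, in which the tool goes at most 41.7 mm and 7.16 degrees, less where a joint would pass 70% of its speed; a pose out of reach is approached as far as the arm can. A call with a gripper value outside its range is refused whole. "claw" is the gripper's target within -1 to 1 (fully open at 1, half-way at 0, shut at -1), set as the call begins (left out, the last holds). The fingers move at their own pace and stop on an object; the grip force is fixed at half the most. Time passes only in rows, so rows that repeat a pose let the fingers close. It gives the time, the measured TCP pose, the force, the opening and the grip force at its end, in the units of the state.
- manip.state(): the state, without advancing time (a new reading comes with each control period).
- vision.grab_frame(name): name is "side" or "top" or "wrist"; returns (picture, depth): 420x560x3 uint8, blue, green, red; 420x560 float32, m along the optical axis (not along the pixel's ray), 0 where there is no reading.
- vision.camera_info(name): a dict with "K" (3x3 intrinsics, pixels), "eye" and "orientation" of the camera in the world; the wrist camera has in their place "T_tool_cam" (4x4, takes a point from camera to tool coordinates, whose origin is the TCP and whose axes are the flange's). Camera axes: x right, y down, z forward; pixel columns grow to the right and rows downward; lengths in m; the calibration is good to about 2 mm. A picture is of the moment at which its call begins: read the wrist's pose just before it. camera_info takes no time and is no camera call.
- order.job_done(): hands the job in; it is judged then, once.
The state is a dict: "time": time; "joint_pos": joint angles; "joint_vel": joint speeds; "joint_efforts": joint torques, N m; "tool_pos": TCP position; "tool_rot": TCP orientation; "contact_force": force on the tool from outside, world axes, zero at the start; "ft_torque": the same for the moment, N m; "gripper_width": opening from 0.0 (shut) to 1.0 (fully open); "grasp_force": force on a finger pad.
Only numpy, scipy, OpenCV 4.12 (cv2) and the standard library are available. Lean on these libraries where they do the work, as an engineer would, in place of code of your own. Each camera call takes 0.05 s, during which the arm holds its last target. There are 200 camera calls.

## Working session

There is one attempt and no reset: what is moved stays moved. The work goes in short steps, Python scripts to look and compute and a tool call to move; the robot and the scene stay as the last step left them, time stands still between calls to the robot, and variables do not carry over. Pictures are saved under pics/ and viewed, at most 10 in all, crops included, and the job is handed in when it is done.

Besides the shell and the picture viewer there is one more tool, called after "Request:" in YAML: its name, and indented under it one key for each argument. play_rows: Moves the arm, as the interface text tells. Its arguments: {"type":"object","properties":{"steps":{"type":"array"},"claw":{"type":"number"}},"required":["steps"]}

```bash
ls; mkdir -p pics
cat > h.py <<'E'
import numpy as np, cv2
from scipy.spatial.transform import Rotation as R
from plant import manip, vision, order
def q2R(q): return R.from_quat([q[1],q[2],q[3],q[0]]).as_matrix()
def cam(name):
    c=vision.camera_info(name); K=np.array(c["K"])
    if name=="wrist":
        s=manip.state(); T=np.eye(4); T[:3,:3]=q2R(s["tool_rot"]); T[:3,3]=s["tool_pos"]
        T=T@np.array(c["T_tool_cam"])
    else:
        T=np.eye(4); o=np.array(c["orientation"]); T[:3,:3]=q2R(o) if o.size==4 else o; T[:3,3]=c["eye"]
    return K,T
def shot(name,f):
    K,T=cam(name); im,d=vision.grab_frame(name); cv2.imwrite(f"pics/{f}.png",im); np.savez(f"pics/{f}.npz",im=im,d=d,K=K,T=T)
    return im,d,K,T
def load(f):
    z=np.load(f"pics/{f}.npz"); return z["im"],z["d"],z["K"],z["T"]
def cloud(d,K,T):
    v,u=np.indices(d.shape); P=np.stack([(u-K[0,2])/K[0,0]*d,(v-K[1,2])/K[1,1]*d,d],-1)
    return P@T[:3,:3].T+T[:3,3]
def onz(u,v,z,K,T):
    r=T[:3,:3]@np.array([(u-K[0,2])/K[0,0],(v-K[1,2])/K[1,1],1]); return T[:3,3]+r*(z-T[2,3])/r[2]
def toolshift(p):  # world TCP target -> shift mm in present tool axes
    s=manip.state(); return (q2R(s["tool_rot"]).T@(np.array(p)-s["tool_pos"])*1000).round(1)
E
python3 - <<'E'
from h import *
for n in ["top","side"]:
    im,d,K,T=shot(n,n+"0"); print(n,K.round(1).tolist(),T.round(3).tolist(),(d>0).mean())
print(manip.state(), vision.camera_info("wrist"))
E
```

```text
pics
top [[392.6, 0.0, 275.5], [0.0, 392.6, 211.0], [0.0, 0.0, 1.0]] [[0.01, -0.999, 0.05, 0.479], [-1.0, -0.011, -0.013, 0.048], [0.014, -0.05, -0.999, 1.088], [0.0, 0.0, 0.0, 1.0]] 0.9961054421768708
side [[481.8, 0.0, 278.2], [0.0, 481.8, 206.6], [0.0, 0.0, 1.0]] [[-0.951, -0.205, 0.229, 0.274], [-0.307, 0.672, -0.674, 0.827], [-0.016, -0.711, -0.703, 0.96], [0.0, 0.0, 0.0, 1.0]] 0.9962244897959184
{'time': 0.1, 'joint_pos': array([-1.26200213e+00,  5.32901516e-02,  1.61420401e+00, -1.58996743e-05,
        1.47600498e+00, -1.18968628e-01]), 'joint_vel': array([ 0.00020522, -0.00220036, -0.00321534,  0.00138567,  0.00025657,
       -0.00013088]), 'joint_efforts': array([ 4.67419395e-04, -3.94902778e+01, -3.71362352e+01, -9.17172497e-05,
        3.87266366e-03,  2.02989378e-05]), 'tool_pos': array([ 0.25910756, -0.56811664,  0.23015813]), 'tool_rot': array([-9.48201225e-04,  9.77213825e-01,  2.12255109e-01, -9.82168445e-05]), 'contact_force': array([ 0.6175223 , -1.10100305, -0.47601736]), 'ft_torque': array([-0.02856958, -0.02499983, -0.00538647]), 'grasp_force': 0.0, 'gripper_width': 1.0006028613288342} {'K': array([[322.89299401,   0.        , 282.31346197],
       [  0.        , 322.89299401, 208.6143174 ],
       [  0.        ,   0.        ,   1.        ]]), 'T_tool_cam': array([[-5.64329809e-04, -9.66350035e-01, -2.57230035e-01,
         6.50038606e-02],
       [ 9.99998858e-01, -9.05903616e-04,  1.20938765e-03,
         9.06246340e-04],
       [-1.40171741e-03, -2.57229059e-01,  9.66349443e-01,
        -1.42785563e-01],
       [ 0.00000000e+00,  0.00000000e+00,  0.00000000e+00,
         1.00000000e+00]])}
```

View pics/top0.png

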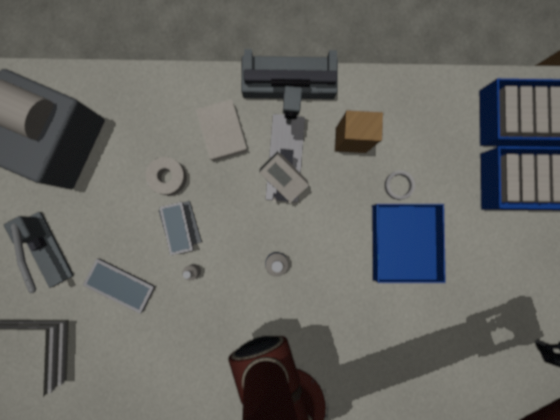

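View pics/side0.png

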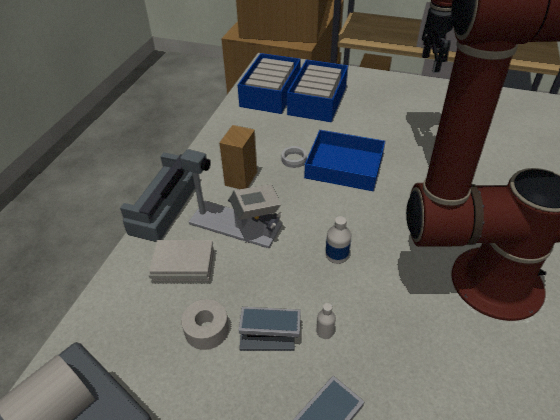

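The top view shows two glass plates. The one at (178,228) sits on a raised base and the one at (120,284) is longer. The carton is at (285,178) on the mount, and the open blue bin is at (408,243); the blue boxes at (525,110) and (525,180) are full. There are also two pale slabs: the booklets at (222,130) and the carton. I'll measure both plates next.

Run:
```python
from h import *
im,d,K,T=load("top0"); P=cloud(d,K,T)
def box(m,n):
    q=P[m]; c,s,a=cv2.minAreaRect(q[:,:2].astype(np.float32)*1000); print(n,m.sum(),"c",np.round(c,1),"size",np.round(s,1),"ang",round(a,1),"z",np.percentile(q[:,2],[5,50,95]).round(3))
def reg(u0,u1,v0,v1):
    m=np.zeros(d.shape,bool); m[v0:v1,u0:u1]=1; return m
box(reg(155,205,195,260)&(P[...,2]>.048),"A"); box(reg(80,160,250,315)&(P[...,2]>.01),"B")
box(reg(155,215,190,265)&(P[...,2]>.006)&(P[...,2]<.02),"A base")
b=reg(365,455,195,290); box(b&(P[...,2]>.045),"bin")
c=reg(255,315,148,208); box(c&(P[...,2]>.1),"carton")
for n,r in dict(tall=(335,390,100,155),reel=(380,415,168,202),roll=(145,190,155,198),glue=(178,205,262,284),spray=(260,292,248,280),book=(198,250,98,162)).items(): box(reg(*r)&(P[...,2]>.012),n)
box(reg(270,308,60,125)&(P[...,2]>.18),"camhead")
hsv=cv2.cvtColor(im,cv2.COLOR_BGR2HSV)
a=cv2.resize(im[100:215,240:330],None,fx=5,fy=5,interpolation=cv2.INTER_CUBIC)
b2=cv2.resize(im[190:310,80:215],None,fx=3,fy=3,interpolation=cv2.INTER_CUBIC)
H=max(a.shape[0],b2.shape[0]); o=np.zeros((H,a.shape[1]+b2.shape[1],3),np.uint8); o[:a.shape[0],:a.shape[1]]=a; o[:b2.shape[0],a.shape[1]:]=b2
o=cv2.resize(o,None,fx=.92,fy=.92); print(o.shape); cv2.imwrite("pics/crop1.png",np.clip(o*1.6,0,255).astype(np.uint8))
# carton plane
m=c&(P[...,2]>.1); q=P[m]; 
for _ in range(4):
    ce=np.median(q,0); n=np.linalg.svd(q-q.mean(0),full_matrices=False)[2][2]; n*=np.sign(n[2]); r=(q-q.mean(0))@n; q=q[abs(r)<max(.002,1.5*r.std())]
print("carton plane n",n,"c",q.mean(0),len(q),"tilt",np.degrees(np.arccos(n[2])))
```

```text
A 1165 c [508.3 194.8] size [130.6 269.7] ang 14.5 z [0.052 0.056 0.059]
B 2024 c [355.1 289.6] size [161.5 518.4] ang 9.8 z [0.017 0.021 0.024]
A base 406 c [487.1 296.3] size [202.2 120.1] ang 0.1 z [0.007 0.01  0.013]
bin 693 c [ 447.6 -183.4] size [208.8 462.1] ang 0.6 z [0.047 0.053 0.059]
carton 1437 c [586.8  11.2] size [197.1 115.1] ang 11.5 z [0.109 0.13  0.15 ]
tall 1758 c [612.8 -99.3] size [110.3 382.7] ang 58.4 z [0.034 0.158 0.162]
reel 358 c [ 534.2 -155.8] size [ 78.4 414.9] ang 25.9 z [0.015 0.024 0.028]
roll 1102 c [581.4 205.5] size [363.  99.] ang 72.2 z [0.024 0.049 0.053]
glue 235 c [367.4 254.7] size [38.  37.6] ang 61.2 z [0.025 0.068 0.101]
spray 458 c [420.1  30.8] size [ 57.  115.7] ang 87.6 z [0.063 0.092 0.131]
book 2072 c [650.5 151.8] size [375.6 141.6] ang 10.5 z [0.039 0.048 0.051]
camhead 552 c [640.9  13.5] size [ 40.2 329.1] ang 85.0 z [0.197 0.214 0.218]
(529, 787, 3)
carton plane n [ 0.47077806 -0.87678837  0.09803149] c [0.60982178 0.0144204  0.15562807] 791 tilt 84.374173576363
```

View pics/crop1.png

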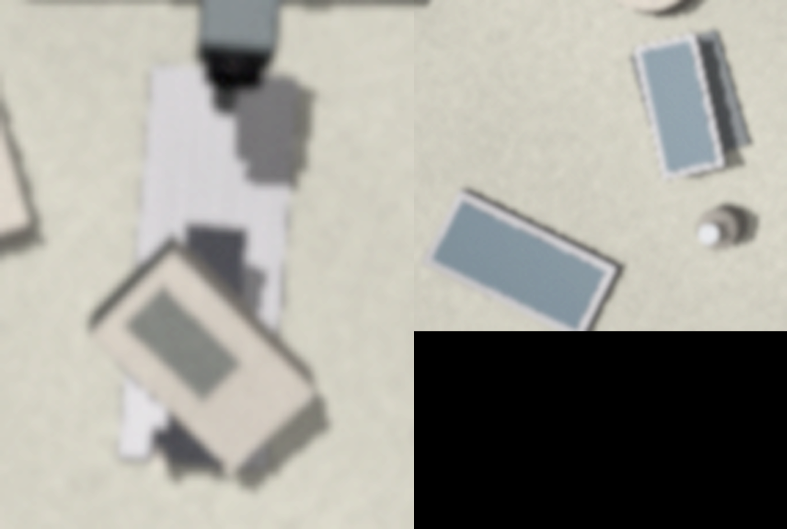

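The plate at (178,228) measures about 130 mm and sits on a rest, so it is the mirror; the one at (120,284) is about 160 mm. The crop shows the carton at about 45° across the mount. I'll clean up the depth noise and measure these poses.

```bash
cat >> h.py <<'E'
def rect(P,m,n):
    m=cv2.morphologyEx(m.astype(np.uint8),cv2.MORPH_OPEN,np.ones((3,3)))
    k,l,st,_=cv2.connectedComponentsWithStats(m); i=1+np.argmax(st[1:,4]); q=P[l==i]
    c,s,a=cv2.minAreaRect(q[:,:2].astype(np.float32)*1000); print(n,len(q),"c",np.round(c,1),"size",np.round(s,1),"ang",round(a,1),"z",np.percentile(q[:,2],[10,50,90]).round(3)); return l==i
def plane(q,it=300,tol=.003,up=(0,0,1),maxtilt=40):
    g=np.random.default_rng(0); best=None
    for _ in range(it):
        a=q[g.choice(len(q),3,False)]; n=np.cross(a[1]-a[0],a[2]-a[0]); L=np.linalg.norm(n)
        if L<1e-7: continue
        n/=L; n*=np.sign(n[2]) or 1
        if n[2]<np.cos(np.radians(maxtilt)): continue
        i=abs((q-a[0])@n)<tol
        if best is None or i.sum()>best.sum(): best=i
    b=q[best]; n=np.linalg.svd(b-b.mean(0),full_matrices=False)[2][2]; n*=np.sign(n[2]); return n,b.mean(0),best
E
python3 - <<'E'
from h import *
im,d,K,T=load("top0"); d=cv2.medianBlur(d,5); P=cloud(d,K,T); Z=P[...,2]
def reg(u0,u1,v0,v1):
    m=np.zeros(d.shape,bool); m[v0:v1,u0:u1]=1; return m
rect(P,reg(155,205,195,260)&(Z>.048),"A"); rect(P,reg(155,215,190,265)&(Z>.006)&(Z<.02),"base");rect(P,reg(80,160,250,315)&(Z>.012),"B")
rect(P,reg(365,455,195,290)&(Z<.02)&(im[...,0]>1.8*im[...,2]),"binfloor");rect(P,reg(365,455,195,290)&(im[...,0].astype(int)>1.8*im[...,2]),"bin all")
for n,r in dict(tall=(335,390,100,155),reel=(380,415,168,202),roll=(145,190,155,198),glue=(178,205,262,284),spray=(260,292,248,280),book=(198,250,98,162)).items(): rect(P,reg(*r)&(Z>.018),n)
rect(P,reg(280,305,80,125)&(Z>.19),"camhead")
m=reg(255,315,148,208)&(Z>.09); q=P[m]; n,c,i=plane(q); print("carton n",n.round(3),"c",c.round(4),i.sum(),len(q),"tilt",np.degrees(np.arccos(n[2])),"az",np.degrees(np.arctan2(-n[1],-n[0])))
b=q[i]; ex=np.array([-n[0],-n[1],0]); ex/=np.linalg.norm(ex); ex=ex-n*(ex@n); ex/=np.linalg.norm(ex); ey=np.cross(n,ex)
r=cv2.minAreaRect((np.c_[(b-c)@ex,(b-c)@ey]*1000).astype(np.float32)); print(r); bc=c+(ex*r[0][0]+ey*r[0][1])/1000; print("top centre",bc)
# mount base plate
lm=reg(262,308,108,202)&(abs(Z)<.03)&(im.min(-1)>0)
hsv=cv2.cvtColor(im,cv2.COLOR_BGR2HSV); print("plate hsv",hsv[125,283],hsv[190,269],"table",hsv[230,300],Z[125,283])
E
```

```text
A 1149 c [482.1 296.1] size [130.6  61.1] ang 13.9 z [0.054 0.056 0.056]
base 358 c [499.5 262.4] size [119.3  24.7] ang 13.9 z [0.008 0.009 0.011]
B 1980 c [326.1 455.2] size [173.9  81. ] ang 64.2 z [0.019 0.021 0.022]
binfloor 4506 c [ 451.1 -330.1] size [205.1 161.7] ang 0.4 z [0.003 0.003 0.005]
bin all 5428 c [ 451.  -324.3] size [205.1 182.2] ang 0.5 z [0.003 0.004 0.038]
tall 1727 c [ 735.3 -175.3] size [92.9 73.9] ang 87.7 z [0.059 0.159 0.16 ]
reel 322 c [ 607.7 -306.8] size [77.7 77.4] ang 0.0 z [0.021 0.023 0.024]
roll 1075 c [621.8 330.8] size [98.3 99.3] ang 46.2 z [0.042 0.049 0.05 ]
glue 219 c [366.7 255. ] size [36.7 36.9] ang 46.9 z [0.043 0.068 0.098]
spray 451 c [392.7  31.2] size [58.2 57.8] ang 45.5 z [0.079 0.092 0.129]
book 2043 c [749.  184.6] size [142.  103.8] ang 17.1 z [0.047 0.048 0.049]
camhead 523 c [771.9   1.8] size [40.2 66.8] ang 85.4 z [0.205 0.214 0.215]
carton n [-0.417  0.028  0.908] c [0.6069 0.0167 0.132 ] 1131 1437 tilt 24.708004883410005 az -3.790209519517594
((-1.4959583282470703, -0.5667762756347656), (109.92261505126953, 64.15142822265625), 50.143310546875)
top centre [0.60554222 0.01626375 0.13139723]
plate hsv [150   4 134] [150   2 143] table [ 27  19 134] 0.011313243066699119
```

```bash
cat >> h.py <<'E'
def go(p,Rt,name=""):  # row (shift mm, rotvec deg) from present pose
    s=manip.state(); R0=q2R(s["tool_rot"]); d=R0.T@(np.array(p)-s["tool_pos"])*1000
    w=R.from_matrix(R0.T@Rt).as_rotvec(degrees=True); print(name,"row",[float(x) for x in np.r_[d.round(1),w.round(1)]],"t",round(s["time"],2))
def frame(xdir,zdir):
    z=np.array(zdir,float); z/=np.linalg.norm(z); x=np.array(xdir,float); x-=z*(x@z); x/=np.linalg.norm(x); return np.c_[x,np.cross(z,x),z]
def seat(yaw):  # columns ex up slope, ey, n
    c,s=np.cos(np.radians(yaw)),np.sin(np.radians(yaw)); t=np.radians(25); ex=np.array([c*np.cos(t),s*np.cos(t),np.sin(t)]); ey=np.array([-s,c,0]); return np.c_[ex,ey,np.cross(ex,ey)]
E
python3 - <<'E'
from h import *
S=seat(-4); ex,ey,n=S.T; a=np.radians(50.1); L=np.cos(a)*ex+np.sin(a)*ey
c=np.array([.6055,.0163,.1314]); Rt=frame(L,-n)
go(c+n*.10,Rt,"pre"); go(c-n*.036,Rt,"grasp")
print((c-n*.02-n*.02))
E
```

```text
pre row [520.5, -408.2, 9.0, -16.0, 19.4, -21.3] t 0.1
grasp row [571.0, -380.5, 132.2, -16.0, 19.4, -21.3] t 0.1
[0.62236355 0.01512079 0.09514769]
```

Request:
play_rows:
  claw: 1
  steps:
    - [[520,-408,9,-16,19.4,-21.3],[520,-408,9,-16,19.4,-21.3],[520,-408,9,-16,19.4,-21.3],[520,-408,9,-16,19.4,-21.3],[520,-408,9,-16,19.4,-21.3],[520,-408,9,-16,19.4,-21.3],[520,-408,9,-16,19.4,-21.3],[520,-408,9,-16,19.4,-21.3],[520,-408,9,-16,19.4,-21.3],[520,-408,9,-16,19.4,-21.3],[520,-408,9,-16,19.4,-21.3],[520,-408,9,-16,19.4,-21.3]]

```text
time: 1.1
tool_pos: [0.4893, -0.1227, 0.2243]
tool_rot: [0.099, 0.898, 0.383, 0.193]
contact_force: [1.5, -0.3, -0.7]
gripper_width: 1.001
grasp_force: 0.0
```

```bash
cat > c.py <<'E'
from h import *
S=seat(-4); ex,ey,n=S.T; a=np.radians(50.1); L=np.cos(a)*ex+np.sin(a)*ey
c=np.array([.6055,.0163,.1314]); Rt=frame(L,-n)
go(c+n*.10,Rt,"pre"); go(c-n*.036,Rt,"grasp")
E
python3 c.py
```

```text
pre row [149.2, -50.3, 28.9, 0.1, 0.1, 0.1] t 1.1
grasp row [149.3, -50.5, 164.9, 0.1, 0.1, 0.1] t 1.1
```

Request:
play_rows:
  steps:
    - [[149,-50,29,0,0,0],[149,-50,29,0,0,0],[149,-50,29,0,0,0],[149,-50,29,0,0,0],[149,-50,29,0,0,0],[149,-50,29,0,0,0]]

```text
time: 1.6
tool_pos: [0.5631, 0.019, 0.2212]
tool_rot: [0.098, 0.898, 0.385, 0.192]
contact_force: [0.1, -0.4, -0.4]
gripper_width: 1.001
grasp_force: 0.0
```

```bash
python3 c.py
python3 - <<'E'
from h import *
shot("wrist","w1")
E
```

```text
pre row [0.6, 0.3, -0.6, -0.1, 0.1, 0.3] t 1.6
grasp row [0.7, 0.5, 135.4, -0.1, 0.1, 0.3] t 1.6
```

View pics/w1.png

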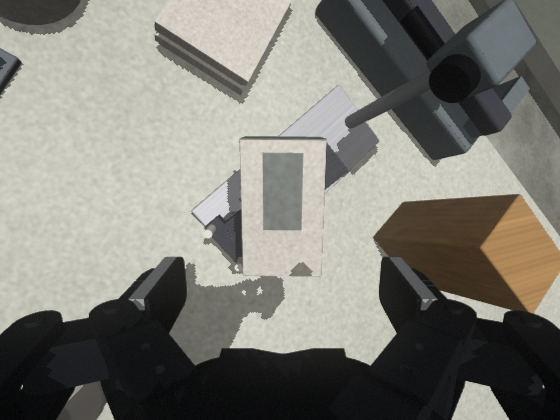

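The wrist view shows the carton square between the fingers, at columns 240–327 and rows 137–277, with the stop pins at about (208,235) and (237,267). Descending.

Request:
play_rows:
  steps:
    - [[1,0,35,0,0,0],[1,0,70,0,0,0],[1,0,95,0,0,0],[1,0,115,0,0,0],[1,0,128,0,0,0],[1,0,135,0,0,0],[1,0,135,0,0,0]]

```text
time: 2.23
tool_pos: [0.6195, 0.0119, 0.0979]
tool_rot: [0.099, 0.899, 0.382, 0.191]
contact_force: [-0.1, 0.4, -0.2]
gripper_width: 0.995
grasp_force: 0.0
```

Request:
play_rows:
  claw: -1
  steps:
    - [[0,0,0,0,0,0],[0,0,0,0,0,0],[0,0,0,0,0,0],[0,0,0,0,0,0],[0,0,0,0,0,0],[0,0,0,0,0,0],[0,0,0,0,0,0],[0,0,0,0,0,0]]

```text
time: 2.9
tool_pos: [0.6214, 0.0131, 0.1019]
tool_rot: [0.1, 0.898, 0.383, 0.193]
contact_force: [-6.2, -2.5, 7.0]
gripper_width: 0.743
grasp_force: 66.4
```

Request:
play_rows:
  steps:
    - [[0,0,-25,0,0,0],[0,0,-60,0,0,0],[0,0,-100,0,0,0],[0,0,-120,0,0,0],[0,0,-120,0,0,0]]

```text
time: 3.32
tool_pos: [0.5719, 0.0173, 0.2157]
tool_rot: [0.102, 0.897, 0.382, 0.197]
contact_force: [0.9, -1.0, -1.3]
gripper_width: 0.738
grasp_force: 67.6
```

```bash
cat > b.py <<'E'
from h import *
print(manip.state()["gripper_width"])
Rt=frame([1,.008,0],[0,0,-1]); go([.451,-.326,.16],Rt,"above"); go([.451,-.326,.014],Rt,"rel")
E
python3 b.py
```

```text
0.737750580530723
above row [-340.8, 139.2, 8.8, 12.1, -23.3, 44.9] t 3.32
rel row [-381.1, 90.6, 140.5, 12.1, -23.3, 44.9] t 3.32
```

Request:
play_rows:
  steps:
    - [[-340,139,9,12.1,-23.3,44.9],[-340,139,9,12.1,-23.3,44.9],[-340,139,9,12.1,-23.3,44.9],[-340,139,9,12.1,-23.3,44.9],[-340,139,9,12.1,-23.3,44.9],[-340,139,9,12.1,-23.3,44.9],[-340,139,9,12.1,-23.3,44.9],[-340,139,9,12.1,-23.3,44.9],[-340,139,9,12.1,-23.3,44.9],[-340,139,9,12.1,-23.3,44.9],[-340,139,9,12.1,-23.3,44.9],[-340,139,9,12.1,-23.3,44.9]]

```text
time: 4.32
tool_pos: [0.4486, -0.3247, 0.1525]
tool_rot: [-0.001, 1.0, 0.004, -0.006]
contact_force: [0.7, -0.4, -1.3]
gripper_width: 0.741
grasp_force: 67.5
```

```bash
python3 b.py
```

```text
0.7411731633545031
above row [2.3, 1.3, -7.6, -0.1, 0.7, -0.0] t 4.32
rel row [4.0, 1.6, 138.4, -0.1, 0.7, -0.0] t 4.32
```

Request:
play_rows:
  steps:
    - [[3,1,35,0,0,0],[3,1,70,0,0,0],[3,1,100,0,0,0],[3,1,118,0,0,0],[3,1,130,0,0,0],[3,1,136,0,0,0],[3,1,136,0,0,0],[3,1,136,0,0,0]]

```text
time: 4.98
tool_pos: [0.4516, -0.3264, 0.0192]
tool_rot: [0.0, 1.0, 0.005, -0.004]
contact_force: [0.5, -0.1, -1.8]
gripper_width: 0.738
grasp_force: 67.5
```

```bash
python3 b.py
```

```text
0.7377990883191142
above row [-1.8, -0.3, -140.8, 0.0, 0.5, 0.1] t 4.98
rel row [-0.5, -0.5, 5.2, 0.0, 0.5, 0.1] t 4.98
```

Request:
play_rows:
  steps:
    - [[0,0,2,0,0,0],[0,0,4,0,0,0],[0,0,6,0,0,0],[0,0,6,0,0,0]]

```text
time: 5.32
tool_pos: [0.4506, -0.3264, 0.0124]
tool_rot: [-0.0, 1.0, 0.004, -0.005]
contact_force: [-0.2, 0.9, -1.4]
gripper_width: 0.743
grasp_force: 67.5
```

Request:
play_rows:
  claw: 1
  steps:
    - [[0,0,0,0,0,0],[0,0,0,0,0,0],[0,0,0,0,0,0],[0,0,0,0,0,0],[0,0,0,0,0,0],[0,0,0,0,0,0]]

```text
time: 5.82
tool_pos: [0.4507, -0.3264, 0.0123]
tool_rot: [-0.0, 1.0, 0.004, -0.005]
contact_force: [0.2, -0.0, 0.1]
gripper_width: 0.999
grasp_force: 0.0
```

Request:
play_rows:
  steps:
    - [[0,0,-30,0,0,0],[0,0,-70,0,0,0],[0,0,-110,0,0,0],[0,0,-150,0,0,0],[0,0,-190,0,0,0],[0,0,-200,0,0,0]]

```text
time: 6.32
tool_pos: [0.4552, -0.3287, 0.2209]
tool_rot: [0.004, 1.0, 0.004, -0.0]
contact_force: [0.6, -2.1, 1.8]
gripper_width: 1.005
grasp_force: 0.0
```

Run:
```python
from h import *
im,d,K,T=shot("top","top1"); shot("side","side1"); d=cv2.medianBlur(d,5); P=cloud(d,K,T); Z=P[...,2]
m=np.zeros(d.shape,bool); m[205:282,375:443]=1
rect(P,m&(Z>.03)&(Z<.08)&(im[...,0]<1.3*im[...,2]),"carton")
```

```text
carton 952 c [ 452.3 -324.6] size [ 63.4 107.7] ang 90.0 z [0.041 0.043 0.044]
```

View pics/top1.png

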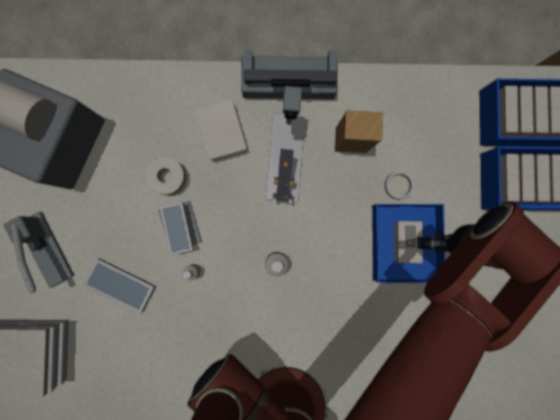

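The carton lies flat in the bin. Next I'll look at the empty mount from close up on the way to the mirror.

```bash
cat > m.py <<'E'
from h import *
S=seat(-4); ex,ey,n=S.T
go(np.array([.622,.015,.095])+n*.16,frame(ex,-n),"view")
E
python3 m.py
```

```text
view row [103.1, -346.6, -25.6, -0.7, 25.2, 4.5] t 6.42
```

Request:
play_rows:
  steps:
    - [[103,-347,-26,-0.7,25.2,4.5],[103,-347,-26,-0.7,25.2,4.5],[103,-347,-26,-0.7,25.2,4.5],[103,-347,-26,-0.7,25.2,4.5],[103,-347,-26,-0.7,25.2,4.5],[103,-347,-26,-0.7,25.2,4.5],[103,-347,-26,-0.7,25.2,4.5],[103,-347,-26,-0.7,25.2,4.5],[103,-347,-26,-0.7,25.2,4.5],[103,-347,-26,-0.7,25.2,4.5],[103,-347,-26,-0.7,25.2,4.5],[103,-347,-26,-0.7,25.2,4.5]]

```text
time: 7.42
tool_pos: [0.552, 0.0214, 0.2347]
tool_rot: [0.005, 0.977, -0.035, 0.211]
contact_force: [0.5, -0.4, -0.7]
gripper_width: 0.999
grasp_force: 0.0
```

```bash
python3 m.py
python3 - <<'E'
from h import *
im,d,K,T=shot("wrist","w2"); cv2.imwrite("pics/w2c.png",cv2.resize(im[40:320,140:440],None,fx=2,fy=2))
hsv=cv2.cvtColor(im,cv2.COLOR_BGR2HSV); m=cv2.inRange(hsv,(12,110,60),(32,255,255)); 
k,l,st,ce=cv2.connectedComponentsWithStats(m)
for i in range(1,k):
    if st[i,4]>15: print(st[i],ce[i].round(1),np.median(d[l==i]))
E
```

```text
view row [4.6, 1.4, -3.7, -0.2, 0.6, -0.1] t 7.42
[ 435    0  125   65 6853] [503.   30.3] 0.2579424
[433  31   7  12  25] [435.6  37.2] 0.2934424
[429  63  10   7  29] [433.3  66.1] 0.29821715
[428  77  14  17  71] [434.2  85. ] 0.2983374
[282 156  12  12 118] [287.6 161.5] 0.2971179
[261 205  12  13 108] [266.7 210.9] 0.31008118
[302 206  12  12 107] [307.7 211.2] 0.30994377
```

View pics/w2c.png

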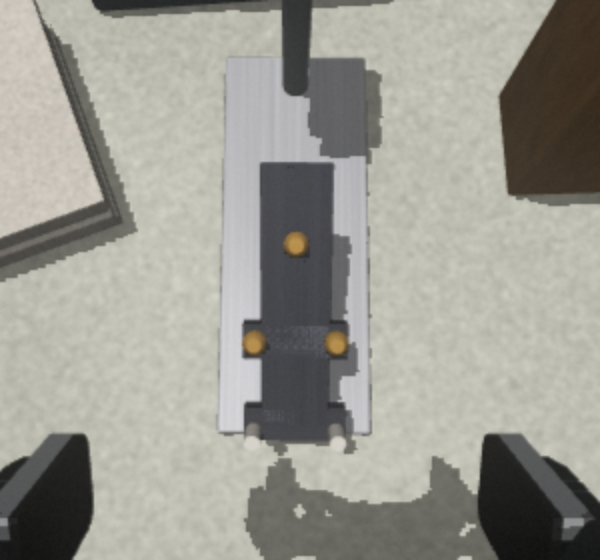

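Run:
```python
from h import *
im,d,K,T=load("w2")
s=np.sin(np.radians(25)); c=np.cos(np.radians(25))
def solve(t,l,r,K,T):
    t=onz(*t,.095+.026*s,K,T); l=onz(*l,.095-.022*s,K,T); r=onz(*r,.095-.022*s,K,T); m=(l+r)/2
    y1=np.degrees(np.arctan2(*(t-m)[1::-1])); y2=np.degrees(np.arctan2(-(l-r)[0],(l-r)[1]))
    print("yaw",y1,y2,"lens",np.linalg.norm((t-m)[:2])*1e3/c,np.linalg.norm(l-r)*1e3)
    y=np.radians((y1+y2)/2); u=np.array([np.cos(y),np.sin(y)]); o=(t[:2]-u*.026*c+2*(m[:2]+u*.022*c))/3; print("origin",o.round(4))
solve((287.6,161.5),(266.7,210.9),(307.7,211.2),K,T)
# white pin tips
g=im.min(-1); m=((g>170)).astype(np.uint8); m[:230]=0; m[270:]=0; m[:,:250]=0; m[:,320:]=0
k,l,st,ce=cv2.connectedComponentsWithStats(m)
for i in range(1,k):
    if st[i,4]>8: print(st[i],ce[i].round(1),np.median(d[l==i]))
# top view pads
im,d,K,T=load("top1"); hsv=cv2.cvtColor(im,cv2.COLOR_BGR2HSV); m=cv2.inRange(hsv,(12,110,60),(32,255,255)); m[:140]=0;m[215:]=0;m[:,:255]=0;m[:,315:]=0
k,l,st,ce=cv2.connectedComponentsWithStats(m); q=sorted([ce[i] for i in range(1,k) if st[i,4]>2],key=lambda a:a[1]); print(np.round(q,1))
if len(q)==3:
    lo=sorted(q[1:],key=lambda a:a[0]); solve(q[0],lo[0],lo[1],K,T)
```

```text
yaw -4.400292650637822 -4.515541226589879 lens 47.34113077746572 39.34753640476203
origin [0.6209 0.0112]
[250 230  20  26 397] [257.6 240.8] 0.3787782
[309 230  11  26 174] [315.5 239.3] 0.3786193
[250 257  70  13 588] [281.5 264.5] 0.38537887
[[285.5 164. ]
 [276.  181. ]
 [291.  182.5]]
yaw -5.326578965327837 -5.058643298079803 lens 47.080647107701516 38.70529129479168
origin [0.6242 0.013 ]
```

```bash
cat > v.py <<'E'
from h import *
a=np.radians(13.9); Rt=frame([np.cos(a),np.sin(a),0],[0,0,-1])
go([.482,.296,.19],Rt,"view"); go([.482,.296,.030],Rt,"grasp")
E
python3 v.py
```

```text
view row [-100.8, -269.4, 5.1, 3.6, -24.3, -17.8] t 7.47
grasp row [-167.0, -268.6, 150.8, 3.6, -24.3, -17.8] t 7.47
```

Request:
play_rows:
  steps:
    - [[-101,-269,5,3.6,-24.3,-17.8],[-101,-269,5,3.6,-24.3,-17.8],[-101,-269,5,3.6,-24.3,-17.8],[-101,-269,5,3.6,-24.3,-17.8],[-101,-269,5,3.6,-24.3,-17.8],[-101,-269,5,3.6,-24.3,-17.8],[-101,-269,5,3.6,-24.3,-17.8],[-101,-269,5,3.6,-24.3,-17.8],[-101,-269,5,3.6,-24.3,-17.8],[-101,-269,5,3.6,-24.3,-17.8],[-101,-269,5,3.6,-24.3,-17.8],[-101,-269,5,3.6,-24.3,-17.8]]

```text
time: 8.47
tool_pos: [0.4833, 0.2947, 0.1922]
tool_rot: [0.0, 0.993, 0.12, 0.002]
contact_force: [0.2, 0.4, 0.4]
gripper_width: 1.001
grasp_force: 0.0
```

```bash
python3 - <<'E'
from h import *
im,d,K,T=shot("wrist","w3"); d=cv2.medianBlur(d,5); P=cloud(d,K,T); Z=P[...,2]
m=(Z>.049)&(Z<.063); m[:60]=0; m[330:]=0; r=rect(P,m,"mirror"); print(manip.state()["joint_vel"].round(3))
ct=cv2.findContours(r.astype(np.uint8),cv2.RETR_EXTERNAL,cv2.CHAIN_APPROX_NONE)[0]; ct=max(ct,key=cv2.contourArea)
q=np.array([onz(u,v,.056,K,T)[:2]*1000 for u,v in ct[:,0].astype(float)],np.float32); print(cv2.minAreaRect(q)); print(cv2.boundingRect(ct))
E
python3 v.py
```

```text
mirror 9556 c [481.2 294. ] size [128.8  60.1] ang 13.8 z [0.056 0.056 0.057]
[ 0.008  0.001 -0.003  0.003 -0.001 -0.   ]
((481.3667297363281, 294.0234069824219), (128.4382781982422, 59.672176361083984), 13.771066665649414)
(246, 127, 71, 142)
view row [-0.9, -1.3, 2.3, 0.0, -0.2, -0.1] t 8.52
grasp row [-1.4, -1.4, 162.3, 0.0, -0.2, -0.1] t 8.52
```

View pics/w3.png

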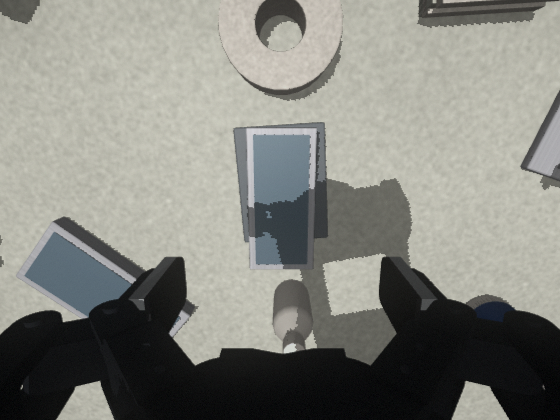

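The mirror lies at columns 246–317 and rows 127–269, square between the fingers. The glue bottle at (290,310) is clear of the descent. Grasping now.

Request:
play_rows:
  steps:
    - [[-2,0,40,0,0,0],[-2,0,80,0,0,0],[-2,0,115,0,0,0],[-2,0,140,0,0,0],[-2,0,155,0,0,0],[-2,0,162,0,0,0],[-2,0,162,0,0,0],[-2,0,162,0,0,0]]

```text
time: 9.18
tool_pos: [0.4817, 0.2957, 0.0308]
tool_rot: [-0.0, 0.993, 0.121, 0.002]
contact_force: [0.2, -0.1, 0.4]
gripper_width: 0.999
grasp_force: 0.0
```

Request:
play_rows:
  claw: -1
  steps:
    - [[0,0,0,0,0,0],[0,0,0,0,0,0],[0,0,0,0,0,0],[0,0,0,0,0,0],[0,0,0,0,0,0],[0,0,0,0,0,0],[0,0,0,0,0,0],[0,0,0,0,0,0]]

```text
time: 9.85
tool_pos: [0.4826, 0.2966, 0.0323]
tool_rot: [-0.0, 0.993, 0.122, 0.003]
contact_force: [-0.3, -1.1, 6.2]
gripper_width: 0.687
grasp_force: 66.9
```

Request:
play_rows:
  steps:
    - [[0,0,-5,0,0,0],[0,0,-20,0,0,0],[0,0,-50,0,0,0],[0,0,-90,0,0,0],[0,0,-130,0,0,0],[0,0,-160,0,0,0],[0,0,-160,0,0,0],[0,0,-160,0,0,0]]

```text
time: 10.52
tool_pos: [0.4814, 0.2964, 0.1924]
tool_rot: [-0.001, 0.993, 0.122, 0.004]
contact_force: [-0.1, -0.6, -2.9]
gripper_width: 0.684
grasp_force: 66.0
```

```bash
cat > mir.py <<'E'
import sys
from h import *
im,d,K,T=shot("wrist",sys.argv[1]); d=cv2.medianBlur(d,5); s=manip.state()
c=vision.camera_info("wrist"); P=cloud(d,np.array(c["K"]),np.array(c["T_tool_cam"]))  # tool coords
m=(abs(P[...,0])<.09)&(abs(P[...,1])<.034)&(P[...,2]<.01)&(P[...,2]>-.06)&(d>0)
m[:,:200]=0; m[:,360:]=0
m=cv2.morphologyEx(m.astype(np.uint8),cv2.MORPH_OPEN,np.ones((3,3))); k,l,st,_=cv2.connectedComponentsWithStats(m); i=1+np.argmax(st[1:,4])
q=P[l==i]; n,cc,j=plane(q); print("plane n(tool)",(-n).round(4) if n[2]>0 else n,"c mm",(cc*1000).round(1),j.sum(),len(q))
b=q[j]; print("x",np.percentile(b[:,0]*1e3,[.5,99.5]).round(1),"y",np.percentile(b[:,1]*1e3,[.5,99.5]).round(1),cv2.minAreaRect((b[:,:2]*1000).astype(np.float32)))
print(np.round(s["tool_pos"],4),s["gripper_width"],st[i])
E
python3 mir.py w4
```

```text
plane n(tool) [ 0.0078 -0.002  -1.    ] c mm [ 20.6   0.8 -24.1] 33242 34128
x [-29.1  62.3] y [-28.5  30.5] ((15.111309051513672, 0.15537261962890625), (94.94654846191406, 64.60344696044922), 0.12512481212615967)
[0.48   0.2957 0.1896] 0.6879826088305168 [  200   130   160   227 34128]
```

```bash
cat > p.py <<'E'
import sys
from h import *
O=np.array([.6215,.0115,.095]); S=seat(-4.5); ex,ey,n=S.T; off=np.array([2.2,0,-16.1])  # TCP minus mirror mid, mount axes mm
s=manip.state(); R0=q2R(s["tool_rot"])
m=S.T@(s["tool_pos"]-O)*1000-off; print("mirror in mount",m.round(1),"tool axes err deg",np.degrees(R.from_matrix(R0.T@frame(ex,-n)).as_rotvec()).round(2),"F mount",(S.T@s["contact_force"]).round(1))
t=np.array([float(v) for v in sys.argv[1:4]]); go(O+S@(t+off)/1000,frame(ex,-n),"to")
E
python3 p.py 8 0 70
```

```text
mirror in mount [-110.3  272.3  170.9] tool axes err deg [-4.02 24.64 18.2 ] F mount [-1.5 -0.3 -2.1]
to row [55.7, 305.7, 41.7, -4.0, 24.6, 18.2] t 10.57
```

Request:
play_rows:
  steps:
    - [[20,40,10,-0.5,3,2.3],[27,75,15,-1,6,5],[34,115,19,-1.5,9,7],[40,155,23,-2,13,9],[45,195,28,-2.5,17,12],[50,230,34,-3,20,14],[54,265,38,-3.5,22.5,16.5],[55,290,41,-4,24.6,18.2],[56,306,42,-4,24.6,18.2],[56,306,42,-4,24.6,18.2],[56,306,42,-4,24.6,18.2]]

```text
time: 11.48
tool_pos: [0.6067, 0.012, 0.1444]
tool_rot: [0.008, 0.976, -0.039, 0.213]
contact_force: [-0.1, 0.7, -2.9]
gripper_width: 0.685
grasp_force: 66.1
```

```bash
python3 p.py 6 0 14; python3 mir.py w5
```

```text
mirror in mount [ 5.3 -0.7 67.1] tool axes err deg [-0.01  0.4  -0.12] F mount [-1.3  0.7 -2.6]
to row [1.1, -0.7, 53.1, -0.0, 0.4, -0.1] t 11.48
plane n(tool) [ 0.0068 -0.0019 -1.    ] c mm [ 20.9   0.8 -24. ] 33206 34125
x [-28.6  62.4] y [-28.5  30.5] ((15.347213745117188, -0.1000518798828125), (64.30162811279297, 94.91519927978516), 89.76014709472656)
[0.6072 0.0127 0.1453] 0.6880336359345441 [  200   130   160   227 34125]
```

Request:
play_rows:
  steps:
    - [[1,-0.7,20,0,0.4,0],[1,-0.7,35,0,0.4,0],[1,-0.7,45,0,0.4,0],[1,-0.7,50,0,0.4,0],[1,-0.7,53,0,0.4,0],[1,-0.7,53,0,0.4,0],[1,-0.7,53,0,0.4,0]]

```text
time: 12.12
tool_pos: [0.6324, 0.0117, 0.1011]
tool_rot: [0.008, 0.975, -0.038, 0.22]
contact_force: [0.5, 0.1, -2.2]
gripper_width: 0.682
grasp_force: 66.0
```

```bash
python3 p.py 6 0 9
python3 - <<'E'
from h import *
im,d,K,T=shot("side","side2"); cv2.imwrite("pics/side2c.png",cv2.resize(im[150:260,170:310],None,fx=5,fy=5,interpolation=cv2.INTER_CUBIC))
E
```

```text
mirror in mount [10.2  1.  17. ] tool axes err deg [-0.03 -0.41  0.  ] F mount [-0.5  0.1 -2.2]
to row [-4.2, 1.0, 8.0, -0.0, -0.4, 0.0] t 12.12
```

View pics/side2c.png

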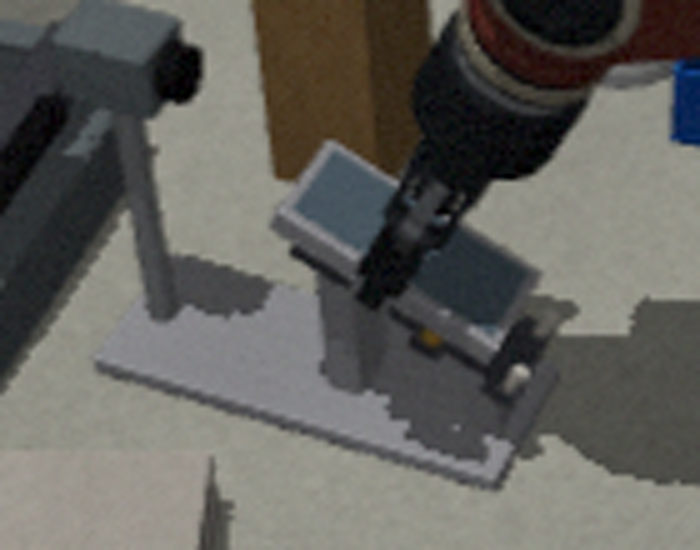

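The picture shows the mirror hovering parallel to the strip, with the left low pad visible at (430,340) and the pins at (515,378) and (548,318) just beyond its lower edge. Creeping down.

Request:
play_rows:
  steps:
    - [[-4,1,2,0,-0.4,0],[-4,1,4,0,-0.4,0],[-4,1,5,0,-0.4,0],[-4,1,6,0,-0.4,0],[-4,1,6,0,-0.4,0],[-4,1,6,0,-0.4,0]]

```text
time: 12.67
tool_pos: [0.631, 0.0104, 0.0934]
tool_rot: [0.008, 0.976, -0.038, 0.216]
contact_force: [0.3, -0.4, -3.0]
gripper_width: 0.687
grasp_force: 66.1
```

```bash
python3 p.py 0 0 9
```

```text
mirror in mount [ 5.8 -0.3 10.6] tool axes err deg [-0.02  0.02 -0.02] F mount [-0.9 -0.4 -2.9]
to row [-5.8, -0.3, 1.6, -0.0, 0.0, -0.0] t 12.67
```

Request:
play_rows:
  steps:
    - [[-1,0,0,0,0,0],[-2,0,0,0,0,0],[-3,0,0,0,0,0],[-4,0,0,0,0,0],[-4,0,0,0,0,0],[-4,0,0,0,0,0]]

```text
time: 13.17
tool_pos: [0.6273, 0.0108, 0.0917]
tool_rot: [0.008, 0.976, -0.038, 0.216]
contact_force: [-0.1, -1.1, -3.2]
gripper_width: 0.685
grasp_force: 66.1
```

```bash
python3 p.py 0 0 9
```

```text
mirror in mount [ 1.7 -0.3 10.6] tool axes err deg [-0.02  0.02 -0.01] F mount [-1.4 -1.2 -2.9]
to row [-1.7, -0.3, 1.6, -0.0, 0.0, -0.0] t 13.17
```

Request:
play_rows:
  steps:
    - [[-1,0,0,0,0,0],[-2,0,0,0,0,0],[-3,0,0,0,0,0],[-3,0,0,0,0,0],[-3,0,0,0,0,0]]

```text
time: 13.58
tool_pos: [0.6246, 0.011, 0.0904]
tool_rot: [0.008, 0.976, -0.038, 0.216]
contact_force: [0.2, -0.7, -3.7]
gripper_width: 0.69
grasp_force: 66.1
```

```bash
python3 p.py 0 0 9
```

```text
mirror in mount [-1.3 -0.3 10.6] tool axes err deg [-0.02  0.03 -0.01] F mount [-1.3 -0.7 -3.5]
to row [1.3, -0.3, 1.6, -0.0, 0.0, -0.0] t 13.58
```

Request:
play_rows:
  steps:
    - [[-1,0,0,0,0,0],[-2,0,0,0,0,0],[-2,0,0,0,0,0],[-2,0,0,0,0,0]]

```text
time: 13.92
tool_pos: [0.6236, 0.011, 0.0904]
tool_rot: [0.008, 0.975, -0.038, 0.217]
contact_force: [2.6, 0.5, -2.2]
gripper_width: 0.691
grasp_force: 66.1
```

```bash
python3 p.py 0 0 9
```

```text
mirror in mount [-2.3 -0.3 11. ] tool axes err deg [-0.02 -0.09 -0.01] F mount [ 1.3  0.7 -3.1]
to row [2.3, -0.3, 2.0, -0.0, -0.1, -0.0] t 13.92
```

Request:
play_rows:
  steps:
    - [[-1,0,0,0,0,0],[-2,0,0,0,0,0],[-2,0,0,0,0,0],[-2,0,0,0,0,0]]

```text
time: 14.25
tool_pos: [0.6232, 0.011, 0.091]
tool_rot: [0.008, 0.975, -0.038, 0.219]
contact_force: [5.7, -0.2, -0.6]
gripper_width: 0.693
grasp_force: 66.0
```

```bash
python3 p.py 0 0 9
```

```text
mirror in mount [-2.3 -0.4 11.8] tool axes err deg [-0.01 -0.31 -0.02] F mount [ 4.9  0.3 -3. ]
to row [2.3, -0.4, 2.8, -0.0, -0.3, -0.0] t 14.25
```

The pins were felt at an estimated x of -2.3. I'll ease the push and lower onto the pads.

Request:
play_rows:
  steps:
    - [[1,0,0,0,0,0],[2,0,1,0,0,0],[2,0,2,0,0,0],[2,0,3,0,0,0],[2,0,3,0,0,0],[2,0,3,0,0,0]]

```text
time: 14.75
tool_pos: [0.6243, 0.011, 0.0889]
tool_rot: [0.008, 0.976, -0.038, 0.216]
contact_force: [-11.1, -0.2, 14.0]
gripper_width: 0.688
grasp_force: 68.6
```

```bash
python3 p.py 0 0 9
```

```text
mirror in mount [-2.2 -0.3  9.4] tool axes err deg [-0.01  0.04  0.01] F mount [-4.1 -1.1 17.4]
to row [2.2, -0.3, 0.4, -0.0, 0.0, 0.0] t 14.75
```

Request:
play_rows:
  steps:
    - [[0,0,1,0,0,0],[0,0,2,0,0,0],[0,0,2,0,0,0],[0,0,2,0,0,0]]

```text
time: 15.08
tool_pos: [0.6244, 0.011, 0.0887]
tool_rot: [0.009, 0.976, -0.038, 0.215]
contact_force: [-29.3, 0.1, 29.4]
gripper_width: 0.687
grasp_force: 71.2
```

```bash
python3 p.py 0 0 9
```

```text
mirror in mount [-2.2 -0.3  9.2] tool axes err deg [0.   0.17 0.04] F mount [-14.1  -2.2  39. ]
to row [2.2, -0.3, 0.2, 0.0, 0.2, 0.0] t 15.08
```

Request:
play_rows:
  steps:
    - [[0,0,-1,0,0,0],[-1,0,-2,0,0,0],[-2,0,-2.5,0,0,0],[-2,0,-2.5,0,0,0],[-2,0,-2.5,0,0,0]]

```text
time: 15.5
tool_pos: [0.6241, 0.0109, 0.089]
tool_rot: [0.008, 0.975, -0.038, 0.219]
contact_force: [2.7, 0.2, 7.2]
gripper_width: 0.691
grasp_force: 67.0
```

```bash
python3 p.py 0 0 9; python3 -c "
from h import *
print(manip.state()['ft_torque'])"
```

```text
mirror in mount [-2.3 -0.4  9.5] tool axes err deg [-0.01 -0.27 -0.01] F mount [5.4 0.4 5.4]
to row [2.3, -0.4, 0.5, -0.0, -0.3, -0.0] t 15.5
[-0.01860374 -0.50035348  0.0742927 ]
```

Request:
play_rows:
  claw: 0.5
  steps:
    - [[0,0,0,0,0,0],[0,0,0,0,0,0],[0,0,0,0,0,0],[0,0,0,0,0,0]]

```text
time: 15.83
tool_pos: [0.6209, 0.0113, 0.085]
tool_rot: [0.008, 0.976, -0.038, 0.215]
contact_force: [-0.1, 0.7, -0.1]
gripper_width: 0.75
grasp_force: 0.0
```

Request:
play_rows:
  claw: 1
  steps:
    - [[0,0,0,0,0,0],[0,0,0,0,0,0],[0,0,0,0,0,0],[0,0,0,0,0,0],[0,0,0,0,0,0]]

```text
time: 16.25
tool_pos: [0.6221, 0.0112, 0.0866]
tool_rot: [0.008, 0.976, -0.038, 0.216]
contact_force: [-0.2, -0.5, 0.4]
gripper_width: 1.001
grasp_force: 0.0
```

Request:
play_rows:
  steps:
    - [[0,0,-10,0,0,0],[0,0,-30,0,0,0],[0,0,-60,0,0,0],[0,0,-95,0,0,0],[0,0,-130,0,0,0],[0,0,-150,0,0,0],[0,0,-150,0,0,0],[0,0,-150,0,0,0]]

```text
time: 16.92
tool_pos: [0.5595, 0.0161, 0.2251]
tool_rot: [0.008, 0.975, -0.038, 0.218]
contact_force: [-0.2, 0.4, -2.0]
gripper_width: 1.0
grasp_force: 0.0
```

Run:
```python
from h import *
im,d,K,T=shot("wrist","w6"); P=cloud(cv2.medianBlur(d,5),K,T)
O=np.array([.6215,.0115,.095]); S=seat(-4.5); Q=(P-O)@S*1000
m=(abs(Q[...,0])<90)&(abs(Q[...,1])<60)&(abs(Q[...,2]-17)<8)&(d>0); m=cv2.morphologyEx(m.astype(np.uint8),cv2.MORPH_OPEN,np.ones((5,5)))
k,l,st,_=cv2.connectedComponentsWithStats(m); i=1+np.argmax(st[1:,4]); q=Q[l==i]; n,c,j=plane(q); b=q[j]
print("n",n.round(4),"c",c.round(1),cv2.minAreaRect(b[:,:2].astype(np.float32)),st[i])
cv2.imwrite("pics/w6c.png",cv2.resize(im[40:320,140:440],None,fx=2,fy=2))
im,d,K,T=shot("side","side3"); print(manip.state()["contact_force"],manip.state()["tool_pos"])
```

```text
n [-3.5e-03  6.0e-04  1.0e+00] c [-7.4 -1.6 17.7] ((-4.30047607421875, 0.20239830017089844), (104.23219299316406, 47.38664245605469), 1.1477665901184082) [  246   125    74   149 10193]
[ 0.03613303 -0.03954629 -0.22608982] [0.55837258 0.0161441  0.22119051]
```

View pics/w6c.png

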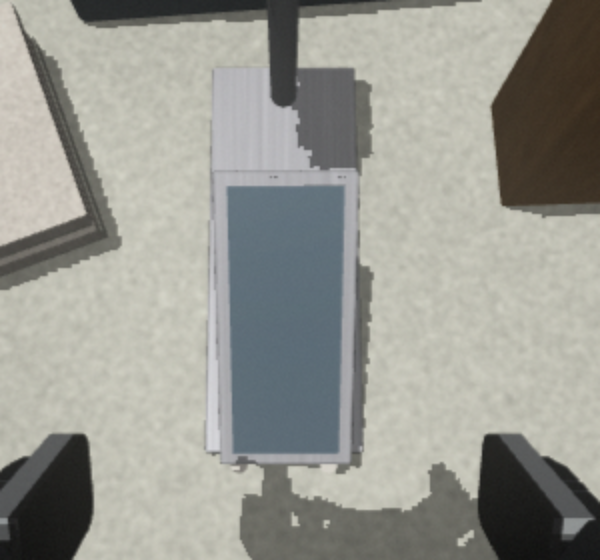

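The mirror lies square on the mount with the pins showing just below its lower edge, at (240,468) and (328,468). I'll check how well it is centred using the glass outline.

Run:
```python
from h import *
im,d,K,T=load("w6"); hsv=cv2.cvtColor(im,cv2.COLOR_BGR2HSV); v,u=(220,290)
m=cv2.inRange(hsv,(95,45,40),(120,160,170)); k,l,st,_=cv2.connectedComponentsWithStats(m); i=l[200,285]; print(st[i],hsv[200,285])
O=np.array([.6209,.0112,.095]); S=seat(-4.45)
def cast(u,v,h):
    r=T[:3,:3]@np.array([(u-K[0,2])/K[0,0],(v-K[1,2])/K[1,1],1]); p=T[:3,3]; t=(h/1000-(p-O)@S[:,2])/(r@S[:,2]); return S.T@(p+t*r-O)*1000
ct=max(cv2.findContours((l==i).astype(np.uint8),cv2.RETR_EXTERNAL,cv2.CHAIN_APPROX_NONE)[0],key=cv2.contourArea)
q=np.array([cast(*c,16)[:2] for c in ct[:,0].astype(float)],np.float32); print(cv2.minAreaRect(q))
```

```text
[ 254  133   58  134 7245] [103  55 120]
((-1.7026481628417969, -1.060293197631836), (47.394569396972656, 117.82220458984375), 89.84115600585938)
```

```bash
python3 -c "
from plant import order
print(order.job_done())"
```

```text
the job is handed in; nothing more can be done
None
```

The job is handed in, but no verdict came back: the carton is lying flat in the blue bin, and the mirror is released glass up on the pads, with its lower edge at the pins (contact felt before release), about 1 mm off centre and square within 0.2° by the last camera check.

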